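# Nest the bento set

## Task

Put the bento set away nested, largest first: set the long steel inner box down flat inside the clear lunch box and let go of it, and only then stand the little round steel cup inside the inner box. All three end upright with their open tops up, the lunch box still standing on the tiles.

Things in the scene. Friction and masses are not known exactly. Their poses are not given: they have to be found in the camera images.
- lunch_box: Open clear plastic lunch box with a thin grey rim line and a grey clip tab folded down on the outside of each short end; the largest container. Loose, 0.35 kg. Sizes in mm: outside 200 (x) x 150 (y) x 64 high, walls and floor 4 thick, so the inside is 192 x 142 and 60 deep; the tabs stick out 7 at the two x ends. Origin: centre of its underside; x along its length, z up.
- inner_box: Open rectangular stainless steel inner box, the middle size, loose, about 0.11 kg. Sizes in mm: outside 120 (x) x 62 (y) x 46 high, walls and floor 3 thick, so the inside is 114 x 56 and 43 deep; it can be gripped across its 62 width. Origin: centre of its underside; x along its length, z up.
- sauce_cup: Open round straight-sided stainless steel cup, the smallest, loose, about 0.05 kg. Sizes in mm: 36 outside diameter, 42 high, wall 2.5, floor 3; can be gripped across its diameter at any yaw. Inside the inner box there is more finger room along the box's length than across it. Origin: centre of its underside; z up. (The two heart-shaped silicone moulds, the whisk, the wooden spatula and the clamped cutting board around are not part of the set.)
Not all that is in view belongs to the job. Leave any blue or purple look-alike of the inner_box alone.

How it is judged:
On the way, in this order (a step that is already met when the one before it is completed fails the run):
1. the inner box stands flat on the floor of the lunch box, let go of, with the cup not yet in it (z of inner_box in the frame of lunch_box below 0.01 m and horizontal distance between inner_box and lunch_box below 0.06 m and angle between inner_box's own z axis and vertical below 0.12 rad and contact force between the fingers and inner_box below 0.1 N and horizontal distance between sauce_cup and inner_box above 0.06 m), for 0.2 s.
2. the cup stands on the floor of the inner box (z of sauce_cup in the frame of inner_box below 0.009 m and horizontal distance between sauce_cup and inner_box below 0.05 m and angle between sauce_cup's own z axis and vertical below 0.12 rad), for 0.2 s.
At the end, for the whole second after the job is handed in: At rest and within 7 degrees of upright: lunch box on the tiles; inner box on the lunch box's floor (undersides within 10 mm in height, centres within 60 mm); cup on the inner box's floor (undersides within 9 mm, centres within 50 mm) (all of step 2 and z of inner_box in the frame of lunch_box between 0.001 and 0.01 m and horizontal distance between inner_box and lunch_box below 0.06 m and angle between each of inner_box, lunch_box's own z axis and vertical below 0.12 rad and z of sauce_cup in the frame of inner_box above 0.0005 m and height (world z) of lunch_box between -0.01 and 0.008 m and linear speed of each of inner_box, sauce_cup, lunch_box below 0.02 m/s); the robot touches nothing.
It also fails if it takes over 72 s, if anything falls off the work surface, if the arm or the gripper's body presses on something with over 40 N, if the wrist force passes 120 N, or if a joint passes its speed limit or range.

## Robot

A 7-joint arm with a two-finger parallel gripper is mounted at the origin on the work surface. World frame = base frame: x ahead of the robot, y to its left, z up, the work surface at z = 0. Lengths are in m, angles in rad, forces in N, time in s.
With the tool pointing down it reaches from about 0.425 to 0.8 m from the base axis. Payload 8.3 kg.
Tool frame: the origin (TCP) lies at the very end of the fingers, on their centre line; the grasp point (between the pads) lies 19 mm behind it; z points along the fingers, y is the line along which they close (so a half turn about z gives the same grasp; the last joint's range is limited). The gripper opens to 85 mm and grips with 20 to 120 N. Pads are 22 mm wide; open, the fingers measure 114 mm over their backs; the gripper's body (76 mm by 85 mm) begins 54 mm behind the grasp point. The pads swing forward as they close: fully open they stand 13 mm farther back than shut.
Start: joints at [1.27, 0.383, 0.016, 1.37, -0.006, 1.388, -0.046], TCP at [0.147, -0.607, 0.231] pointing down, gripper open.
Joint ranges: [-2.95, 2.95], [-0.25, 2.06], [-1.52, 1.56], [0.18, 2.33], [-1.44, 4.58], [0.02, 2.06], [-3.01, 3.01]. Speed limits (rad/s): [2.39, 2.39, 3.01, 3.01, 3.14, 3.14, 3.14].

## Interface

Orientations are given as a unit quaternion [w, x, y, z].
In Python, from cell import bot gives the robot as it stands. Calls block until the motion is done:
- bot.move_ptp(position, orientation): joint-space move of the TCP to a pose.
- bot.line_to(position, attitude=None, vel=0.15): straight line of the TCP; attitude=None keeps the orientation; vel is the mean speed in m/s.
- bot.movej(angles): joint-space move.
- bot.gripper_to(opening, effort=None): opening from 0.0 (shut) to 1.0 (fully open); effort is the grip in N (None keeps the last); returns when the fingers have stopped.
- bot.dwell(seconds).
- bot.ik(position, orientation): joint angles nearest the present ones, or None.
- bot.observe(): the state.
- bot.read_camera(name): name is "scene" or "side" or "wrist"; returns a dict with "img" (400x640x3 uint8, blue, green, red), "mtx" (3x3 intrinsics, pixels), "k1" (the pictures are not rectified: a ray, as slopes to the right and down, at radius r is drawn at 1 + k1 r^2 times it, then the intrinsics apply), "rvec" (rotation vector, rad) and "tvec" (3), from world to camera coordinates, as OpenCV has them; the wrist camera has in their place "hand_eye" (4x4, takes a point from camera to tool coordinates, whose origin is the TCP and whose axes are the flange's). Camera axes: x right, y down, z forward; pixel columns grow to the right and rows downward; lengths in m; the calibration is good to about 2 mm. A picture is of the moment at which its call begins: read the wrist's pose just before it. There is no depth.
A pose or a line that the arm cannot do raises bot.Unreachable and nothing moves.
- bot.close_job(): hands the job in; it is judged then, once.
Trained networks look in a picture, given as the dict that the camera call returned (one of the last four; its "shot" number tells which), for a name from the list of things; names that differ only in an ending like _2 or _b are one class to them, and where a whole thing is asked for, a point or a joint stands for the part that bears it (a point fixed in the world has none). Each returns a list of dicts, best first, with "p" (0 to 1); they miss things now and then, are a little off and sometimes report something else, mostly with a low value. They report only what shows in the picture. A call takes as long as a camera call. They do not tell look-alikes from the thing itself.
- bot.spot_in(picture, query): "centre" ([column, row] in pixels, amid what is visible of it).
The state is a dict: "time": time; "q": joint angles; "qd": joint speeds; "joint_torque": joint torques, N m; "position": TCP position; "tool_rot": TCP orientation; "ft_force": force on the tool from outside, world axes, zero at the start; "moment": the same for the moment, N m; "opening": opening from 0.0 (shut) to 1.0 (fully open); "grip_force": force on a finger pad.
Only numpy, scipy, OpenCV 4.12 (cv2) and the standard library are available. Lean on these libraries where they do the work, as an engineer would, in place of code of your own. Each camera call takes 0.05 s, during which the arm holds its last target. There are 200 camera calls.

## Working session

There is one attempt and no reset: what is moved stays moved. The work goes in short steps, each a Python script; the robot and the scene stay as the last script left them, time stands still between calls to the robot, and variables do not carry over. Pictures are saved under pics/ and viewed, at most 10 in all, crops included, and the job is handed in when it is done.

```bash
mkdir -p pics; ls; cat > h.py <<'E'
import numpy as np, cv2
from cell import bot
from scipy.spatial.transform import Rotation as R
def ray(p,uv,st=None):
    K=np.array(p["mtx"]);d=(np.array(uv,float)-[K[0,2],K[1,2]])/[K[0,0],K[1,1]]
    u=d.copy()
    for _ in range(20): u=d/(1+p["k1"]*(u@u))
    v=np.array([u[0],u[1],1.])
    if "rvec" in p:
        M=cv2.Rodrigues(np.array(p["rvec"],float))[0];return -M.T@np.ravel(p["tvec"]),M.T@v
    H=np.array(p["hand_eye"]);q=st["tool_rot"];T=R.from_quat([q[1],q[2],q[3],q[0]]).as_matrix()
    return np.array(st["position"])+T@H[:3,3],T@H[:3,:3]@v
def at(p,uv,z,st=None):
    o,v=ray(p,uv,st);return o+v*(z-o[2])/v[2]
def proj(p,X):
    M=cv2.Rodrigues(np.array(p["rvec"],float))[0];c=M@np.array(X)+np.ravel(p["tvec"]);u=c[:2]/c[2]
    u=u*(1+p["k1"]*(u@u));K=np.array(p["mtx"]);return u*[K[0,0],K[1,1]]+[K[0,2],K[1,2]]
def quat(yaw): # tool down, tool y axis (closing) along world yaw
    y=np.array([np.cos(yaw),np.sin(yaw),0]);z=np.array([0,0,-1.]);x=np.cross(y,z)
    q=R.from_matrix(np.c_[x,y,z]).as_quat();return [q[3],q[0],q[1],q[2]]
E
python3 - <<'E'
from h import *
s=bot.observe();print(s)
for n in ("scene","side"):
    p=bot.read_camera(n);cv2.imwrite(f"pics/{n}0.png",p["img"])
    for k,z in (("lunch_box",.064),("inner_box",.046),("sauce_cup",.042)):
        for d in bot.spot_in(p,k): print(n,k,d,at(p,d["centre"],z/2).round(3))
E
```

```text
pics
{'time': 0.0, 'q': array([ 1.27006401,  0.38421795,  0.01637712,  1.37117079, -0.00632651,
        1.38819532, -0.04649324]), 'qd': array([-0.00100172,  0.0004763 ,  0.00018183,  0.00101495, -0.00126708,
       -0.0001909 , -0.00010431]), 'joint_torque': array([ 6.76969375e-04, -6.27603507e+01,  8.44758097e-01, -3.71826053e+01,
        1.65239914e-02,  1.44298776e-02, -4.70166037e-05]), 'position': array([ 0.14716986, -0.60690277,  0.23028394]), 'tool_rot': array([-9.64027885e-04,  9.92933617e-01,  1.18667136e-01, -1.20093447e-04]), 'ft_force': array([-0.28968807, -0.36548771,  0.81661218]), 'moment': array([ 0.02377357, -0.00672483, -0.00991669]), 'grip_force': 0.0, 'opening': 1.0007623246476574}
scene lunch_box {'centre': [407.2, 145.3], 'p': 0.9} [0.545 0.314 0.032]
scene inner_box {'centre': [324.4, 206.3], 'p': 0.73} [ 0.519 -0.004  0.023]
scene inner_box {'centre': [258.2, 228.9], 'p': 0.71} [ 0.452 -0.154  0.023]
scene inner_box {'centre': [314.9, 266.5], 'p': 0.63} [ 0.617 -0.15   0.023]
scene sauce_cup {'centre': [231.1, 293.5], 'p': 0.96} [ 0.534 -0.303  0.021]
side lunch_box {'centre': [272.3, 125.6], 'p': 0.59} [0.552 0.32  0.032]
side inner_box {'centre': [318.5, 219.7], 'p': 0.95} [ 0.511 -0.01   0.023]
side inner_box {'centre': [397.8, 244.4], 'p': 0.85} [ 0.622 -0.146  0.023]
side sauce_cup {'centre': [408.9, 329.9], 'p': 0.95} [ 0.533 -0.307  0.021]
side sauce_cup {'centre': [273.2, 127.3], 'p': 0.18} [0.556 0.326 0.021]
```

View pics/scene0.png

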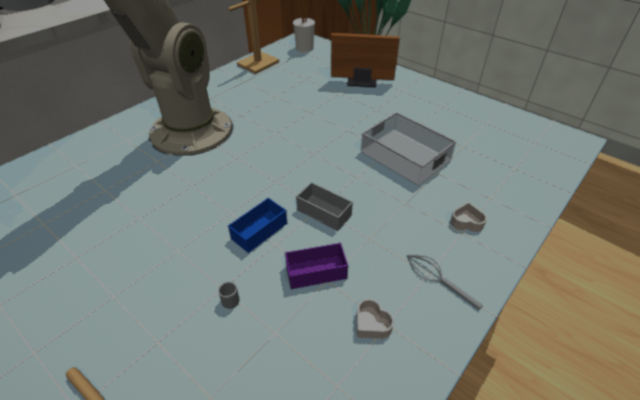

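View pics/side0.png

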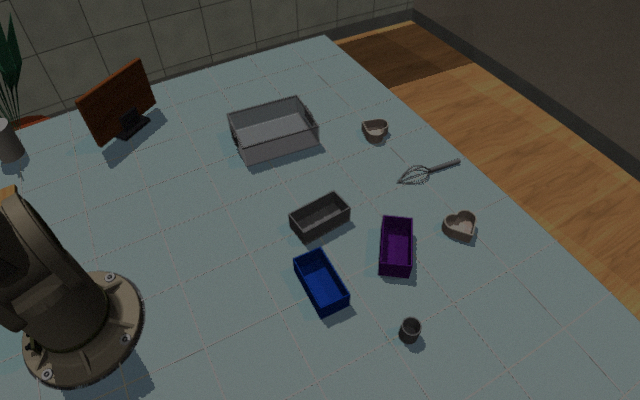

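The steel box is at scene (324,206) and side (318,219). The blue and purple look-alikes sit at scene (258,225) and (316,266). The lunch box is at (407,147) and the cup at (229,295). Next I'll look from near.

```bash
python3 - <<'E'
from h import *
p=bot.read_camera("scene")
a,b,c,d=[at(p,x,.046)[:2] for x in ((310,186),(352,207),(339,226),(297,205))]
print("box corners",a.round(3),b.round(3),c.round(3),d.round(3),(a+b+c+d)/4)
yaw=np.arctan2(*((b-a)+(c-d))[::-1]);print("long yaw",yaw)
L=[at(p,x,.064)[:2] for x in ((398,117),(454,145),(418,180),(362,149))]
print("lunch",np.round(L,3),np.mean(L,0))
H=[]
for nm,xy,y in (("box",(.512,-.01),yaw+np.pi/2),("lunch",(.54,.31),yaw)):
    y=(y+np.pi/2)%np.pi-np.pi/2
    cand=[]
    for yy in (y,y+np.pi,y-np.pi):
        q=bot.ik([*xy,.32],quat(yy))
        if q is not None: cand.append((abs(q[6]),yy))
    yy=min(cand)[1];print(nm,yy,cand)
    bot.move_ptp([*xy,.32],quat(yy)); s=bot.observe(); w=bot.read_camera("wrist")
    print(np.array(w["hand_eye"]).round(3).tolist(),s["time"])
    H.append(w["img"])
    import pickle;pickle.dump((s,{k:w[k] for k in w}),open(f"{nm}.pkl","wb"))
    for k in ("inner_box","lunch_box","sauce_cup"):
        for t in bot.spot_in(w,k): print(k,t,at(w,t["centre"],.02,s).round(3))
cv2.imwrite("pics/w1.png",H[0]);cv2.imwrite("pics/w2.png",H[1])
E
```

```text
box corners [0.463 0.008] [0.583 0.017] [ 0.597 -0.047] [ 0.483 -0.059] [ 0.53141953 -0.02023552]
long yaw 0.08878784613382908
lunch [[0.473 0.371]
 [0.657 0.355]
 [0.657 0.175]
 [0.484 0.186]] [0.56781168 0.27186765]
box 1.6595841729287257 [(np.float64(1.6247487710768755), np.float64(-1.4820084806610674)), (np.float64(1.501051087385458), np.float64(1.6595841729287257)), (np.float64(1.5010510873854588), np.float64(-4.62360113425086))]
[[0.0, -0.959, -0.285, 0.073], [1.0, 0.0, -0.0, 0.0], [0.0, -0.285, 0.959, -0.142], [0.0, 0.0, 0.0, 1.0]] 2.95
inner_box {'centre': [329.5, 151.7], 'p': 0.82} [ 0.514 -0.003  0.02 ]
inner_box {'centre': [211.6, 83.5], 'p': 0.7} [ 0.444 -0.15   0.02 ]
inner_box {'centre': [208.5, 218.1], 'p': 0.67} [ 0.616 -0.155  0.02 ]
lunch_box {'centre': [566.4, 201.4], 'p': 0.92} [0.552 0.316 0.02 ]
sauce_cup {'centre': [86.8, 146.0], 'p': 0.81} [ 0.532 -0.309  0.02 ]
lunch 0.08878784613382917 [(np.float64(0.6865099771296648), np.float64(0.08878784613382917)), (np.float64(2.3327252895735056), np.float64(3.2303804997236223)), (np.float64(2.3327252895735056), np.float64(-3.052804807455964))]
[[0.0, -0.958, -0.287, 0.073], [1.0, 0.0, -0.001, -0.0], [0.001, -0.287, 0.958, -0.142], [0.0, 0.0, 0.0, 1.0]] 5.0417
inner_box {'centre': [289.1, 344.8], 'p': 0.73} [0.515 0.012 0.02 ]
lunch_box {'centre': [329.1, 153.8], 'p': 0.79} [0.548 0.304 0.02 ]
```

View pics/w1.png

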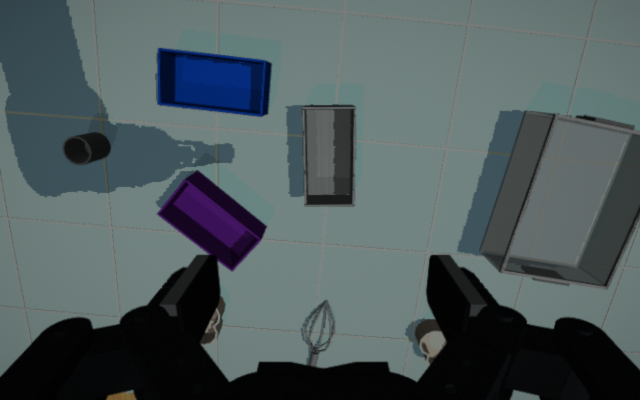

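View pics/w2.png

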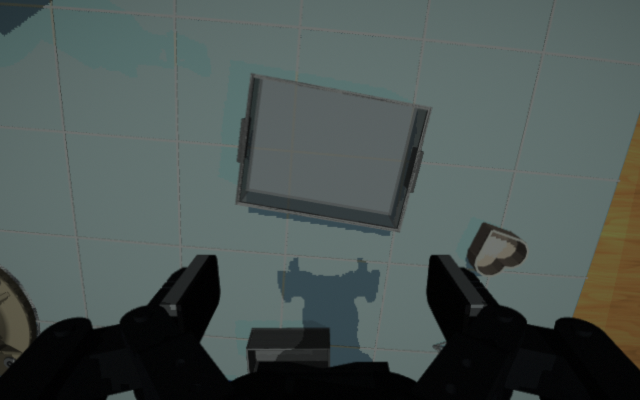

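Wrist picture 1 shows the steel box rim at corners (303,106), (355,105), (354,206) and (305,206), with the cup mouth at about (79,151). Picture 2 shows the lunch box rim at (252,73), (431,107), (399,231) and (237,204).

```bash
python3 - <<'E'
from h import *
import pickle
def rect(nm,uv,z):
    s,w=pickle.load(open(nm+".pkl","rb"));X=np.array([at(w,u,z,s)[:2] for u in uv])
    e=np.roll(X,-1,0)-X;print(nm,X.round(4).tolist(),X.mean(0).round(4),np.linalg.norm(e,axis=1).round(4),[round(np.arctan2(v[1],v[0]),3) for v in e])
rect("box",((303,106),(355,105),(354,206),(305,206)),.046)
rect("lunch",((252,73),(431,107),(399,231),(237,204)),.064)
s,w=pickle.load(open("box.pkl","rb"));print(at(w,(79,151),.042,s))
# sanity: reproject estimates
E
```

```text
box [[0.4597, -0.0383], [0.4535, 0.0205], [0.5739, 0.0328], [0.5791, -0.0274]] [ 0.5165 -0.0031] [0.0592 0.121  0.0604 0.1199] [np.float64(1.676), np.float64(0.101), np.float64(-1.484), np.float64(-3.05)]
lunch [[0.4567, 0.3911], [0.6528, 0.3731], [0.6395, 0.2254], [0.4438, 0.2425]] [0.5482 0.308 ] [0.1969 0.1483 0.1964 0.1492] [np.float64(-0.091), np.float64(-1.661), np.float64(3.055), np.float64(1.485)]
[ 0.53447821 -0.30487179  0.042     ]
```

```bash
python3 - <<'E'
from h import *
c=[.5165,-.0031]; q=quat(1.667)
def p(t):
    s=bot.observe();print(t,round(s["time"],2),s["position"].round(4),s["ft_force"].round(1),round(s["opening"],3),round(float(s["grip_force"]),1))
bot.move_ptp([*c,.14],q); bot.line_to([*c,.012],vel=.12);p("down")
bot.gripper_to(0.,35);p("grip")
bot.line_to([*c,.16],vel=.12);p("up")
l=[.548,.308];bot.move_ptp([*l,.16],quat(1.482));p("over")
w=bot.read_camera("wrist");cv2.imwrite("pics/w3.png",w["img"]);v=bot.read_camera("side");cv2.imwrite("pics/w3s.png",v["img"])
E
```

```text
down 8.22 [ 0.5171 -0.003   0.0127] [-0.2 -0.2  0.2] 1.0 0.0
grip 8.57 [ 0.5171 -0.0032  0.0128] [-0.5 -0.7  6.1] 0.716 38.8
up 9.95 [ 0.516  -0.0032  0.1592] [0.4 0.5 0. ] 0.719 38.2
over 11.14 [0.5489 0.3062 0.1596] [ 0.9 -0.5 -1. ] 0.721 38.2
```

View pics/w3.png

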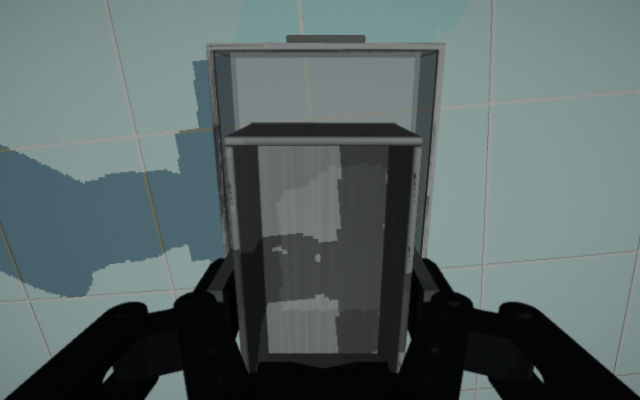

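The box is held level and aligned with the lunch box, whose far rim runs (208,44)–(445,44). I'll lower it, release and check.

```bash
python3 - <<'E'
from h import *
l=[.548,.308]
def p(t):
    s=bot.observe();print(t,round(s["time"],2),s["position"].round(4),s["ft_force"].round(1),round(s["opening"],3),round(float(s["grip_force"]),1));return s
bot.line_to([*l,.03],vel=.1);p("low")
z=.03
while z>.0125:
    z-=.002;bot.line_to([*l,z],vel=.04)
    if p(round(z,4))["ft_force"][2]>3: break
bot.gripper_to(.86);p("open");bot.dwell(.2)
bot.line_to([*l,.2],vel=.13);p("up")
bot.dwell(.1)
v=bot.read_camera("wrist");cv2.imwrite("pics/w4.png",v["img"])
s=bot.observe()
for k in ("inner_box","lunch_box"):
    for t in bot.spot_in(v,k): print(k,t,at(v,t["centre"],.03,s).round(3))
E
```

```text
low 12.69 [0.5485 0.3084 0.0308] [-0.   0.4  0.2] 0.724 38.2
0.028 12.94 [0.548  0.308  0.0281] [ 0.9 -0.3 -1.3] 0.723 38.2
0.026 13.19 [0.5479 0.3079 0.0258] [ 0.6 -0.3 -1.1] 0.719 38.2
0.024 13.44 [0.5479 0.3079 0.0238] [ 0.1 -0.2 -0.9] 0.72 38.2
0.022 13.69 [0.5479 0.3079 0.0218] [ 0.3  0.5 -2. ] 0.721 38.2
0.02 13.94 [0.5479 0.3079 0.0198] [-0.6 -0.3 -0.7] 0.721 38.2
0.018 14.19 [0.5479 0.3079 0.0178] [-0.5 -0.   0.2] 0.719 38.2
0.016 14.44 [0.5484 0.3083 0.0168] [-1.5 -0.8  4.7] 0.722 39.0
open 14.72 [0.548  0.308  0.0159] [ 0.3 -0.4 -0.1] 0.86 0.0
up 16.48 [0.5477 0.3077 0.199 ] [-0.3 -0.1 -0. ] 0.86 0.0
inner_box {'centre': [321.3, 171.8], 'p': 0.62} [0.546 0.307 0.03 ]
lunch_box {'centre': [287.4, 158.9], 'p': 0.6} [0.532 0.278 0.03 ]
```

View pics/w4.png

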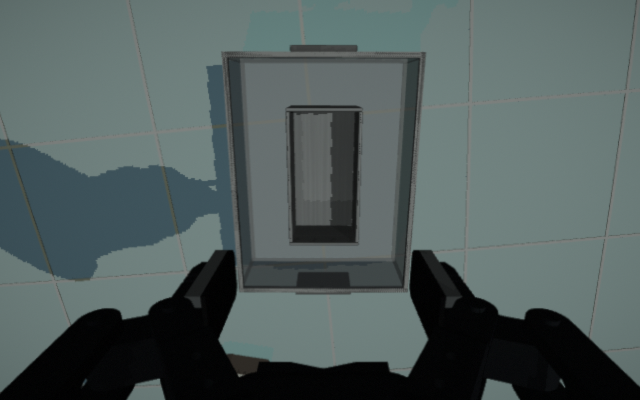

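The inner box sits flat, centred and released: its rim spans (286,107)–(356,244). Now the cup.

```bash
python3 - <<'E'
from h import *
def p(t):
    s=bot.observe();print(t,round(s["time"],2),s["position"].round(4),s["ft_force"].round(1),round(s["opening"],3),round(float(s["grip_force"]),1));return s
c=np.array([.534,-.3055])
print(bot.ik([*c,.2],quat(-.089)))
bot.move_ptp([*c,.2],quat(-.089));bot.dwell(.1);s=p("over")
v=bot.read_camera("wrist");cv2.imwrite("pics/w5.png",v["img"])
for t in bot.spot_in(v,"sauce_cup"): print(t,at(v,t["centre"],.021,s).round(4),at(v,t["centre"],.042,s).round(4))
E
```

```text
[ 0.93576949  0.45466863 -0.65424234  1.42345513  0.27705355  1.35634485
  0.18301731]
over 19.02 [ 0.5347 -0.3041  0.2   ] [ 0.2  0.4 -0.6] 0.86 0.0
{'centre': [322.8, 174.3], 'p': 0.79} [ 0.5337 -0.3077  0.021 ] [ 0.5342 -0.3027  0.042 ]
```

View pics/w5.png

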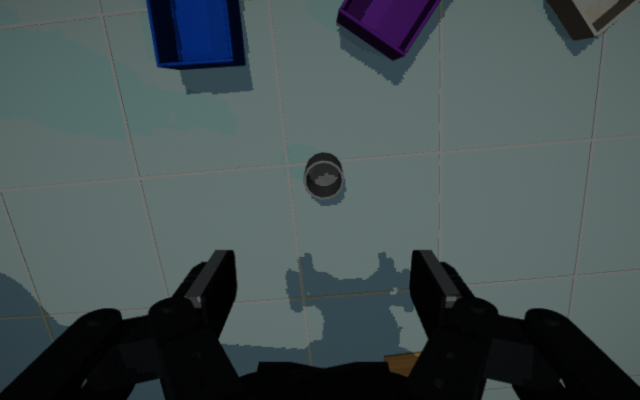

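The cup mouth is at (323,180) and the network's centre is at (323,174), which put the cup near (0.534, -0.308). I'll grip it, lift it and carry it over.

```bash
python3 - <<'E'
from h import *
def p(t):
    s=bot.observe();print(t,round(s["time"],2),s["position"].round(4),s["ft_force"].round(1),round(s["opening"],3),round(float(s["grip_force"]),1));return s
s=bot.observe();v=bot.read_camera("wrist");m=at(v,(323.5,180),.042,s)[:2];print(m)
c=(m+[.5337,-.3077])/2;print(c)
assert np.linalg.norm(c-[.534,-.307])<.006
bot.line_to([*c,.08],vel=.15);bot.line_to([*c,.014],vel=.08);p("down")
bot.gripper_to(0.,25);p("grip")
bot.line_to([*c,.2],vel=.15);p("up")
l=[.548,.308];bot.move_ptp([*l,.2],quat(-.089));bot.dwell(.1);p("over")
w=bot.read_camera("wrist");cv2.imwrite("pics/w6.png",w["img"])
E
```

```text
[ 0.53405782 -0.30838265]
[ 0.53387891 -0.30804133]
down 21.1 [ 0.5343 -0.3082  0.0145] [ 0.5 -0.1 -0.3] 0.859 0.0
grip 21.53 [ 0.5342 -0.3083  0.0146] [-1.4  0.4  4.4] 0.399 25.8
up 22.93 [ 0.5334 -0.3078  0.1989] [-0.9  0.3 -1.6] 0.401 25.4
over 25.23 [0.5488 0.3069 0.1999] [-0.7  0.2 -0.4] 0.403 25.4
```

View pics/w6.png

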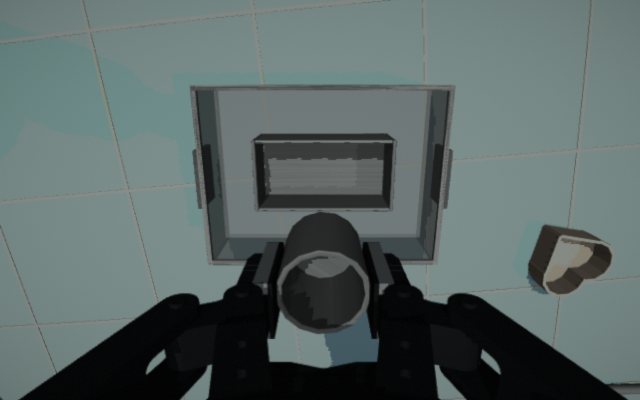

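The cup is held upright. The inner box rim corners are (253,141), (395,142), (391,210) and (258,209), and I'll use these to refine the target before lowering.

```bash
python3 - <<'E'
from h import *
def p(t):
    s=bot.observe();print(t,round(s["time"],2),s["position"].round(4),s["ft_force"].round(1),round(s["opening"],3),round(float(s["grip_force"]),1));return s
s=bot.observe();w=bot.read_camera("wrist")
X=np.array([at(w,u,.05,s)[:2] for u in ((253,141),(395,142),(391,210),(258,209))]);l=X.mean(0);print(X.round(3).tolist(),l)
assert np.linalg.norm(l-[.548,.308])<.008
bot.line_to([*l,.08],vel=.15);bot.line_to([*l,.03],vel=.08);p("low")
z=.028
while z>.016:
    z-=.002;bot.line_to([*l,z],vel=.04)
    if p(round(z,4))["ft_force"][2]>3: break
bot.gripper_to(.56);p("open");bot.dwell(.2)
bot.line_to([*l,.22],vel=.13);p("up");bot.dwell(.3)
w=bot.read_camera("wrist");cv2.imwrite("pics/w7.png",w["img"])
E
```

```text
[[0.494, 0.344], [0.61, 0.332], [0.604, 0.273], [0.489, 0.285]] [0.5493247  0.30835625]
low 27.05 [0.5494 0.3086 0.0302] [ 0.1 -0.   0.2] 0.397 25.4
0.026 27.3 [0.5494 0.3083 0.026 ] [0.2 0.2 0.3] 0.4 25.4
0.024 27.55 [0.5493 0.3083 0.0239] [ 0.6 -0.2 -1.4] 0.395 25.4
0.022 27.8 [0.5492 0.3083 0.0218] [-0.2 -0.2 -0.2] 0.401 25.4
0.02 28.05 [0.5494 0.3085 0.0216] [-4.5 -4.3 12.5] 0.402 26.8
open 28.34 [0.5493 0.3083 0.0198] [-0.7  0.3 -0.7] 0.56 0.0
up 30.23 [0.5492 0.3081 0.2191] [-0.   0.5 -1. ] 0.559 0.0
```

View pics/w7.png

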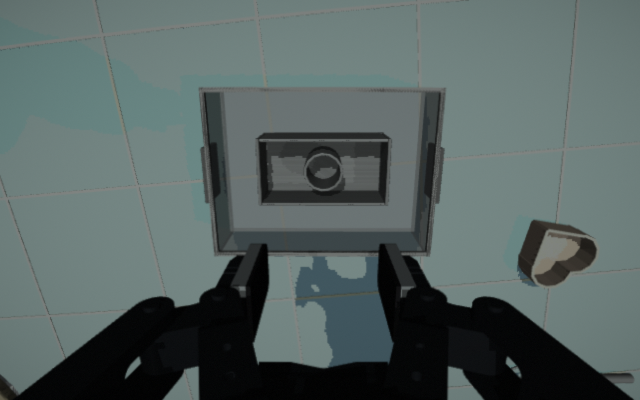

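The cup stands upright at (324,172) in the middle of the inner box, which is centred in the lunch box, and the gripper is clear. I'm handing in.

```bash
python3 -c "
from cell import bot
print(bot.close_job())"
```

```text
the job is handed in; nothing more can be done
None
```

The job is handed in at about 31 s of the 72 s: the inner box sits flat inside the lunch box and the cup stands upright inside it, gripper clear; the last wrist picture shows this, but no verdict came back.

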